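Verify a laser-marked battery pack with a contact code reader

ROBOT

A 6-joint arm with a two-finger parallel gripper is mounted at the origin on the work surface. World frame = base frame: x ahead of the robot, y to its left, z up, the work surface at z = 0. Lengths are in m, angles in rad, forces in N, time in s.
With the tool pointing down it reaches from about 0.325 to 0.775 m from the base axis. Payload 5.5 kg.
Tool frame: the origin (TCP) lies between the finger pads; the fingertips stand 8 mm ahead of it and the grasp point (between the pads) lies 11 mm behind it (tcp_to_tips is the distance from the TCP to the fingertips, in m); z points along the fingers, y is the line along which they close (so a half turn about z gives the same grasp; the last joint's range is limited). The gripper opens to 88 mm and grips with 3 to 60 N. Pads are 20 mm wide; open, the fingers measure 115 mm over their backs; the gripper's body (75 mm by 178 mm) begins 61 mm behind the grasp point.
Start: joints at [1.075, 0.091, 1.231, -0, 1.82, -0.057], TCP at [0.255, 0.543, 0.231] pointing down, gripper open.
Joint ranges: [-2.87, 2.87], [-0.86, 2.18], [0.17, 2.46], [-1.51, 4.65], [0.06, 2.69], [-2.65, 2.65]. Speed limits (rad/s): [2.57, 2.57, 3.01, 3.14, 3.14, 3.14].

INTERFACE

Orientations are given as a unit quaternion [w, x, y, z].
In Python, from bench import * gives the robot as it stands. Calls block until the motion is done:
- move_to(position, orientation): joint-space move of the TCP to a pose.
- move_l(position, speed=0.15, orientation=None): straight line of the TCP; orientation=None keeps the orientation; speed is the mean speed in m/s.
- movej(angles): joint-space move.
- gripper_open() and close(): open the fingers fully, or close them until they stop; the grip force is fixed at half the most.
- hold(seconds).
- inverse_kinematics(position, orientation): joint angles nearest the present ones, or None.
- state(): the state.
- get_image(name): name is "side" or "top"; returns a dict with "frame" (384x512x3 uint8, blue, green, red), "depth" (384x512 float32, m along the optical axis (not along the pixel's ray), 0 where there is no reading), "camera_matrix" (3x3 intrinsics, pixels), "view" (4x4, takes a point from world to camera coordinates). Camera axes: x right, y up, looking along -z (the intrinsics and any distortion apply to the point x, -y, -z); pixel columns grow to the right and rows downward; lengths in m; the calibration is good to about 2 mm. A picture is of the moment at which its call begins.
A pose or a line that the arm cannot do raises IKError and nothing moves.
- job_done(): hands the job in; it is judged then, once.
The state is a dict: "time": time; "joint_pos": joint angles; "dq": joint speeds; "joint_torque": joint torques, N m; "ee_pos": TCP position; "ee_rot": TCP orientation; "ft_force": force on the tool from outside, world axes, zero at the start; "moment": the same for the moment, N m; "finger_gap": finger opening in m; "finger_force": force on a finger pad.
Only numpy, scipy, OpenCV 4.12 (cv2) and the standard library are available. Lean on these libraries where they do the work, as an engineer would, in place of code of your own. Each camera call takes 0.05 s, during which the arm holds its last target. There are 200 camera calls.

TASK

Check the laser mark on the battery pack with the orange band: take the yellow code reader out of its stand, set its red spring nose squarely on the middle of the pack's white code patch, press gently (about 6 newtons, so that the nose gives) and hold it steady there for a good second. Then lower the reader fully home in its stand, upright, before you let go of it. Never press harder than 15 newtons on the pack, do not touch the blue-banded pack or its fixture, and leave everything else on the table where it is.

Things in the scene. Friction and masses are not known exactly. Their poses are not given: they have to be found in the camera images.
- reader: Cordless contact code reader, 180 mm long, 0.25 kg, standing nose down in its stand. Origin: centre of the unpressed nose face, its lowest point; z runs up its axis. Along z in mm: red nose 31 across, 0-12; black barrel 34 across, 12-60; rubber collar 66 across, 60-66; yellow head 46 (x) by 42 (y), 66-100; yellow grip 36 (x) by 30 (y), 100-180. Reads within 8 degrees of square.
- reader_nose_face (a point): Middle of the reader's spring nose face, z up the reader's axis. The nose slides in by at most 6 mm: it starts to give at 1.5 N, takes 1.5 N more per mm and 10.5 N when fully in, then it is hard.
- reader_grip (a point): Point on the reader's axis in its yellow grip where it is best held, 145 mm above the nose face; axes as the reader's. The grip is 30 mm wide along y.
- stand: Reader stand, fixed: steel disc 110 mm across and 10 mm high with an aluminium tube on it, 58 mm outside, 48 mm inside, open at the top at 75 mm. The reader's collar rests on the tube's rim, so the reader's origin is then 15 mm above the table on the stand's axis. Origin: centre of the underside; z up.
- orange: Fixed clamping fixture that holds the pack with the orange band, aluminium base 150 (x) by 120 (y) by 12 mm, about 145 mm high at its far edge. Origin: centre of the base's underside, z up, x pointing away from the robot's side; the nest and the pack on it belong to it.
- orange_face (a point): Nominal middle of the upper face (104 by 84 mm, grey, sloping 35 degrees down to the fixture's -x side) of the orange-banded pack, about 100 mm high. z: outward normal of the face, x up the slope. The white code patch, 42 mm square, is centred on this z axis. Packs differ in thickness: the real face stands 0 to 12 mm above this point along z.
- blue: Identical fixed fixture with the unmarked pack with the blue band; not to be touched. Origin: centre of the base's underside, z up. Which fixture stands left or right changes.
- label_roll: White roll of labels lying flat, 90 mm across, 40 mm hole, 40 mm high; bystander. Origin: centre of the underside.
- screwdriver: Screwdriver lying on the table, 180 mm long along its x; bystander. Origin: centre of the underside.
- cleaner: White cleaner bottle, 64 mm across, 170 mm high, red cap; bystander. Origin: centre of the underside.
- spare_pack: Spare battery pack with a green band lying on the table, 104 by 84 by 42 mm; bystander. Origin: centre of the underside.
- mug: White mug, 80 mm across, 90 mm high; bystander. Origin: centre of the underside.
- jar: Amber jar with a black lid, 70 mm across, 90 mm high; bystander. Origin: centre of the underside.
There are look-alikes about, which are no part of the job. Leave any pink look-alike of the orange alone.

How it is judged:
By the outcome, as a careful person would: the job done as asked, in the order asked, and still so for the second after the job is handed in, with the robot touching nothing.
It also fails if it takes over 54 s, if anything falls off the work surface, if the arm or the gripper's body presses on something with over 40 N, if the wrist force passes 120 N, or if a joint passes its speed limit or range.

## Working session

There is one attempt and no reset: what is moved stays moved. The work goes in short steps, each a Python script; the robot and the scene stay as the last script left them, time stands still between calls to the robot, and variables do not carry over. Pictures are saved under pics/ and viewed, at most 10 in all, crops included, and the job is handed in when it is done.

```bash
mkdir -p pics; ls; python3 - <<'E'
from bench import *
import cv2,numpy as np,pickle
d={n:get_image(n) for n in("side","top")}
pickle.dump(d,open("im0.pkl","wb"))
for n in d:
    cv2.imwrite(f"pics/{n}0.png",d[n]["frame"]); print(n,d[n]["camera_matrix"],d[n]["view"].round(3),[k for k in d[n]])
s=state();print(s)
E
```

```text
pics
side [[350.54965919   0.         252.57781846]
 [  0.         350.54965919 193.24844424]
 [  0.           0.           1.        ]] [[ 0.943 -0.333 -0.002 -0.452]
 [ 0.234  0.66   0.714 -0.228]
 [-0.237 -0.673  0.7   -0.857]
 [ 0.     0.     0.     1.   ]] ['frame', 'depth', 'camera_matrix', 'view']
top [[438.05597339   0.         261.4941211 ]
 [  0.         438.05597339 189.01881732]
 [  0.           0.           1.        ]] [[-1.100e-01 -9.940e-01  1.000e-03  6.500e-02]
 [ 9.710e-01 -1.070e-01  2.150e-01 -4.670e-01]
 [-2.140e-01  2.400e-02  9.770e-01 -1.518e+00]
 [ 0.000e+00  0.000e+00  0.000e+00  1.000e+00]] ['frame', 'depth', 'camera_matrix', 'view']
{'time': 0.1, 'joint_pos': array([ 1.07530786e+00,  9.17781050e-02,  1.23176863e+00, -1.50563411e-05,
        1.81979104e+00, -5.67004091e-02]), 'dq': array([-0.00027063, -0.00118131, -0.00178583,  0.00014315, -0.00077026,
       -0.0001699 ]), 'joint_torque': array([ 2.04940545e-03, -4.47854662e+01, -4.07569098e+01,  7.00395321e-02,
        2.84614210e-02, -1.40579591e-04]), 'ee_pos': array([0.25479182, 0.54293511, 0.22962142]), 'ee_rot': array([-2.30838474e-04,  2.17639937e-01,  9.76028738e-01, -8.41502487e-04]), 'ft_force': array([ 0.26207694, -0.41955109, -0.62505197]), 'moment': array([ 0.03068237,  0.00853308, -0.03626738]), 'finger_force': 0.0, 'finger_gap': 0.08782062652754821}
```

View pics/side0.png

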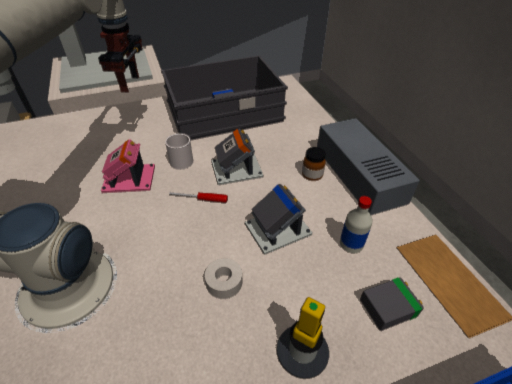

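View pics/top0.png

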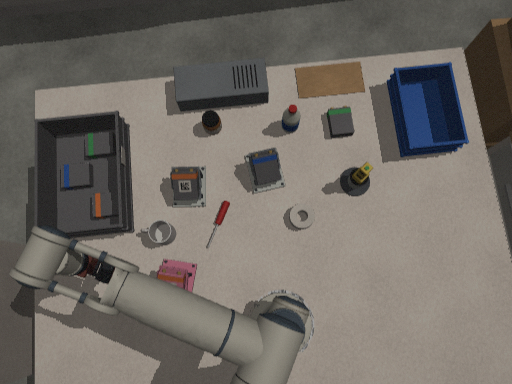

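Side view: reader in stand at (308,325), orange pack at (237,155), blue pack at (278,212). Top view: reader (360,175), orange (187,185), blue (265,168). 
Could be mistaken for the target: the pink fixture (side 127,165; top 178,275), the blue pack, and a loose orange-banded pack in the black bin (top 100,205). By the description I choose the aluminium fixture with the orange band and white patch, at top (187,185). For the reader, the only yellow one is at top (360,175).

```bash
cat > h.py <<'E'
import numpy as np,cv2
def cam(d):
    V=d["view"];R=V[:3,:3];return d["camera_matrix"],R,-R.T@V[:3,3]
def ray(d,u,v):
    K,R,c=cam(d); p=np.stack([(np.asarray(u,float)-K[0,2])/K[0,0],-(np.asarray(v,float)-K[1,2])/K[1,1],-np.ones(np.shape(u))],-1)
    return c,p@R          # scaled so that depth multiplies
def pts(d,mask):
    v,u=np.nonzero(mask&(d["depth"]>0)); c,r=ray(d,u,v); return c+r*d["depth"][v,u][:,None]
def onplane(d,u,v,z):
    c,r=ray(d,u,v); return c+r*((z-c[2])/r[...,2])[...,None]
def tri(da,ua,db,ub):
    ca,ra=ray(da,*ua);cb,rb=ray(db,*ub);A=np.stack([ra,-rb],1)
    s=np.linalg.lstsq(A,cb-ca,rcond=None)[0];p,q=ca+s[0]*ra,cb+s[1]*rb
    return (p+q)/2,np.linalg.norm(p-q)
def roi(d,x0,y0,x1,y1):
    m=np.zeros(d["depth"].shape,bool);m[y0:y1,x0:x1]=1;return m
E
python3 - <<'E'
import pickle,cv2,numpy as np
from h import *
d=pickle.load(open("im0.pkl","rb"));T,S=d["top"],d["side"]
c=lambda n,x0,y0,x1,y1:cv2.resize(d[n]["frame"][y0:y1,x0:x1],(400,300),interpolation=cv2.INTER_CUBIC)
cv2.imwrite("pics/crop1.png",np.vstack([np.hstack([c("top",157,162,217,207),c("top",335,152,395,197)]),np.hstack([c("side",200,120,280,180),c("side",260,290,360,365)])]))
def hsv(D):return cv2.cvtColor(D["frame"],cv2.COLOR_BGR2HSV)
for n,D,r in(("top",T,(335,152,395,197)),("side",S,(260,285,360,375))):
    h=hsv(D);m=(h[...,0]>18)&(h[...,0]<34)&(h[...,1]>130)&(h[...,2]>60)&roi(D,*r)
    P=pts(D,m);print(n,"yellow",len(P),"z",np.percentile(P[:,2],[1,50,99]).round(4))
    t=P[P[:,2]>0.188];
    if len(t): print(" top n",len(t),t.mean(0).round(4),t.min(0).round(4),t.max(0).round(4), cv2.minAreaRect((t[:,:2]*1000).astype(np.float32)))
    for lo,hi in((.085,.112),(.12,.15),(.15,.19)):
        q=P[(P[:,2]>lo)&(P[:,2]<hi)]
        if len(q):print(" ",lo,len(q),q.mean(0).round(4),q.min(0).round(4),q.max(0).round(4))
for n,D,r in(("top",T,(165,160,212,210)),("side",S,(205,125,270,185))):
    h=hsv(D);b=(h[...,0]<18)&(h[...,1]>120)&(h[...,2]>80)&roi(D,*r);P=pts(D,b);print(n,"band",len(P),P.mean(0).round(4))
    w=(h[...,1]<70)&(h[...,2]>110)&roi(D,*r);P=pts(D,w);k=P[:,2]>.07
    print(" white hi",k.sum(),P[k].mean(0).round(4) if k.any() else "")
    f=roi(D,*r);P=pts(D,f);P=P[(P[:,2]>.075)]
    for _ in range(4):
        m=np.median(P,0);u,s,vt=np.linalg.svd(P-P.mean(0),full_matrices=False);nn=vt[2]*np.sign(vt[2,2]);e=(P-P.mean(0))@nn;P=P[abs(e)<max(.003,1.2*e.std())]
    print(" plane",len(P),P.mean(0).round(4),nn.round(3),"tilt",np.degrees(np.arccos(nn[2])),"rms",e.std(),"az",np.degrees(np.arctan2(nn[1],nn[0])))
E
```

```text
top yellow 134 z [0.1055 0.1888 0.1999]
 top n 68 [ 0.4704 -0.3315  0.1939] [ 0.4523 -0.3527  0.1886] [ 0.4899 -0.3121  0.2006] ((471.20050048828125, -334.013671875), (27.676631927490234, 34.30852127075195), 38.3383903503418)
  0.085 26 [ 0.4704 -0.3235  0.1087] [ 0.4449 -0.3576  0.1026] [ 0.4987 -0.3041  0.1119]
  0.12 5 [ 0.4569 -0.3227  0.1353] [ 0.4506 -0.3297  0.1243] [ 0.4742 -0.3134  0.1455]
  0.15 12 [ 0.4624 -0.3245  0.1822] [ 0.4493 -0.3346  0.1639] [ 0.4814 -0.3121  0.1899]
side yellow 966 z [0.0914 0.1573 0.1985]
 top n 305 [ 0.471  -0.335   0.1959] [ 0.4515 -0.355   0.1885] [ 0.4924 -0.3129  0.1999] ((472.6873474121094, -332.9059143066406), (30.138452529907227, 35.190120697021484), 38.69965362548828)
  0.085 133 [ 0.462  -0.3475  0.1018] [ 0.4455 -0.3609  0.0883] [ 0.4993 -0.3298  0.1119]
  0.12 155 [ 0.4647 -0.3429  0.1359] [ 0.4517 -0.3537  0.1201] [ 0.491  -0.3251  0.1498]
  0.15 223 [ 0.4638 -0.3429  0.1705] [ 0.4518 -0.3544  0.1502] [ 0.4893 -0.3285  0.1897]
top band 130 [0.5294 0.274  0.1262]
 white hi 44 [0.5041 0.2784 0.1094]
 plane 431 [0.4991 0.2775 0.1047] [-0.545  0.025  0.838] tilt 33.0661875619722 rms 0.001885212467920341 az 177.3436426923013
side band 159 [0.5311 0.2658 0.1237]
 white hi 56 [0.5081 0.2813 0.1068]
 plane 269 [0.5025 0.2752 0.1059] [-0.456 -0.192  0.869] tilt 29.63535767708057 rms 0.003340653917491719 az -157.14477165694188
```

View pics/crop1.png

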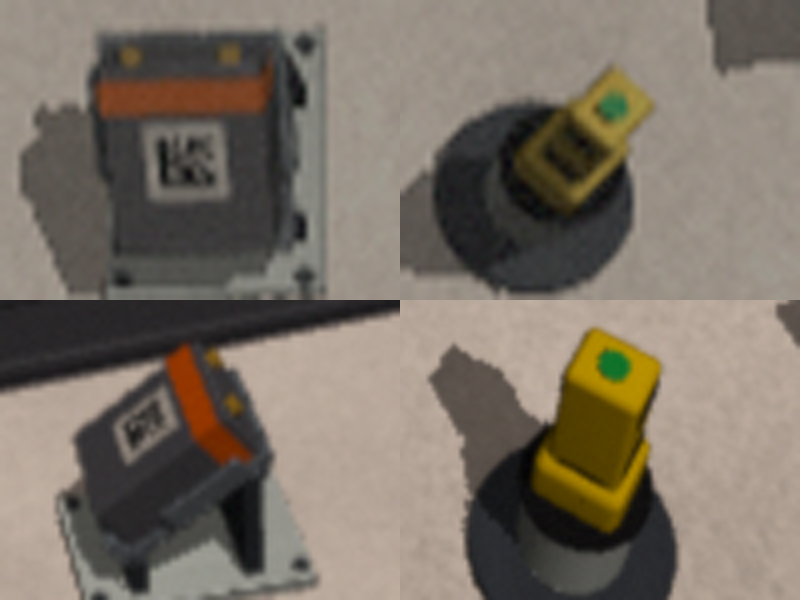

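The crop confirms both choices: the orange-banded pack with the white patch at top (185,186) and side (229,145), and the yellow reader with its green dot at top (367,168) and side (313,306). Next I refine the positions by triangulation and get the fixture yaw.

```bash
python3 - <<'E'
import pickle,cv2,numpy as np
from h import *
from bench import *
from scipy.spatial.transform import Rotation as Ro
d=pickle.load(open("im0.pkl","rb"));T,S=d["top"],d["side"]
# green dot (reader top, z .195)
def cen(D,f,r):
    h=cv2.cvtColor(D["frame"],cv2.COLOR_BGR2HSV);m=f(h)&roi(D,*r);v,u=np.nonzero(m);return (u.mean(),v.mean()),m
g=lambda h:(h[...,0]>45)&(h[...,0]<95)&(h[...,1]>90)
a,_=cen(T,g,(358,160,376,176));b,_=cen(S,g,(300,296,326,316));print("dot",a,b,tri(T,a,S,b),onplane(T,*a,.195),onplane(S,*b,.195))
# patch: fill largest bright blob
def patch(D,r,th):
    h=cv2.cvtColor(D["frame"],cv2.COLOR_BGR2HSV);m=((h[...,1]<60)&(h[...,2]>th)&roi(D,*r)).astype(np.uint8)
    m=cv2.morphologyEx(m,cv2.MORPH_CLOSE,np.ones((5,5)));c=max(cv2.findContours(m,0,1)[0],key=cv2.contourArea)
    hull=cv2.convexHull(c);M=cv2.moments(hull);return (M["m10"]/M["m00"],M["m01"]/M["m00"]),hull[:,0]
pt,ht=patch(T,(176,177,196,196),110);ps,hs=patch(S,(220,135,238,156),110)
P,e=tri(T,pt,S,ps);print("patch",pt,ps,P,e)
# yaw from base plate right edge + patch plane
E1=onplane(T,np.array([205.45,205.75]),np.array([165.7,206.2]),.012);v=E1[0]-E1[1];print("base edge len",np.linalg.norm(v),"yaw",np.degrees(np.arctan2(v[1],v[0])),E1)
for nm,D,hull in(("top",T,ht),("side",S,hs)):
    for yaw in(-3,):
        R=(Ro.from_euler('z',yaw,degrees=True)*Ro.from_euler('y',-35,degrees=True)).as_matrix();n=R[:,2]
        c,r=ray(D,hull[:,0],hull[:,1]);q=(c+r*(((P-c)@n)/(r@n))[:,None]-P)@R;print(nm,cv2.minAreaRect((q[:,:2]*1000).astype(np.float32)))
        h=cv2.cvtColor(D["frame"],cv2.COLOR_BGR2HSV)
m=cv2.fillConvexPoly(np.zeros(T["depth"].shape,np.uint8),ht,1)>0;print("depth top",pts(T,m).mean(0))
m=cv2.fillConvexPoly(np.zeros(T["depth"].shape,np.uint8),hs,1)>0;print("depth side",pts(S,m).mean(0))
# band yaw, in the face plane
for nm,D,r in(("top",T,(165,160,212,182)),("side",S,(205,125,270,185))):
    h=cv2.cvtColor(D["frame"],cv2.COLOR_BGR2HSV);b=(h[...,0]<18)&(h[...,1]>120)&(h[...,2]>80)&roi(D,*r)
    vv,uu=np.nonzero(b);c,rr=ray(D,uu,vv);q=(c+rr*(((P-c)@n)/(rr@n))[:,None]-P)@R*1000
    q=q[abs(q[:,1])<40];print(nm,"band in face x",q[:,0].min(),q[:,0].max(),"y",q[:,1].min(),q[:,1].max(),"slope deg",np.degrees(np.polyfit(q[:,1],q[:,0],1)[0]))
# IK
s=state();n=R[:,2];ok=[]
for a in(38.7,-141.3):
    y=np.array([np.cos(np.radians(a)),np.sin(np.radians(a)),0]);z=np.array([0,0,-1.]);Q=Ro.from_matrix(np.c_[np.cross(y,z),y,z]).as_quat(scalar_first=True)
    print("grasp",a,Q,inverse_kinematics([.472,-.333,.149],Q),inverse_kinematics([.472,-.333,.40],Q))
for sp in range(-180,180,30):
    Q=(Ro.from_matrix(R)*Ro.from_euler('z',sp,degrees=True)*Ro.from_euler('x',180,degrees=True)).as_quat(scalar_first=True)
    j=inverse_kinematics(P+.134*n,Q);print("press",sp,None if j is None else np.round(j,2))
E
```

```text
dot (np.float64(366.5), np.float64(167.5)) (np.float64(313.025), np.float64(305.925)) (array([ 0.47259665, -0.3324611 ,  0.19936119]), np.float64(0.00010119286163392716)) [ 0.47371042 -0.33368022  0.195     ] [ 0.47406254 -0.33056626  0.195     ]
patch (184.3691056910569, 185.78861788617886) (226.66868686868685, 141.97373737373735) [0.49394537 0.27562848 0.12304546] 0.002820990219277581
base edge len 0.15284611787936178 yaw -4.302838444509538 [[0.5905927  0.20932553 0.012     ]
 [0.43817739 0.22079329 0.012     ]]
top ((0.6430568695068359, -0.3407402038574219), (38.377708435058594, 36.86228942871094), 86.57042694091797)
side ((-0.61724853515625, 8.864913940429688), (40.262821197509766, 88.63645935058594), 5.07088565826416)
depth top [0.49940866 0.27827758 0.10633299]
depth side [0.50502955 0.32787302 0.08461024]
top band in face x 27.537822146020137 46.736410508637356 y -39.935913514580314 38.22264806207371 slope deg 3.288425724200963
side band in face x 25.940666970153355 47.28842652435587 y -39.8278221443545 25.124239500242524 slope deg 1.683801120228876
grasp 38.7 [0.         0.43
[... 296 characters left out ...]
3307153e-01  2.99623997e-02  1.43841069e+00 -4.44089210e-16
  1.67321957e+00  1.79284308e+00] [-6.73307153e-01  1.40689402e-01  8.68854410e-01 -4.44089210e-16
  2.13204884e+00  1.79284308e+00]
press -180 [ 0.82 -0.57  1.9  -0.46  1.41 -0.72]
press -150 [ 0.82 -0.57  1.9  -0.46  1.41 -1.24]
press -120 [ 0.82 -0.57  1.9  -0.46  1.41 -1.76]
press -90 [ 0.82 -0.57  1.9  -0.46  1.41 -2.29]
press -60 None
press -30 None
press 0 [ 0.82 -0.57  1.9  -0.46  1.41  2.43]
press 30 [ 0.82 -0.57  1.9  -0.46  1.41  1.9 ]
press 60 [ 0.82 -0.57  1.9  -0.46  1.41  1.38]
press 90 [ 0.82 -0.57  1.9  -0.46  1.41  0.86]
press 120 [ 0.82 -0.57  1.9  -0.46  1.41  0.33]
press 150 [ 0.82 -0.57  1.9  -0.46  1.41 -0.19]
```

```bash
python3 - <<'E'
import pickle,cv2,numpy as np
from h import *
from scipy.spatial.transform import Rotation as Ro
d=pickle.load(open("im0.pkl","rb"));T,S=d["top"],d["side"]
R=(Ro.from_euler('z',-5,degrees=True)*Ro.from_euler('y',-35,degrees=True)).as_matrix();n=R[:,2]
def patch(D,r,th):
    h=cv2.cvtColor(D["frame"],cv2.COLOR_BGR2HSV);m=((h[...,1]<60)&(h[...,2]>th)&roi(D,*r)).astype(np.uint8)
    m=cv2.morphologyEx(m,cv2.MORPH_CLOSE,np.ones((5,5)));c=max(cv2.findContours(m,0,1)[0],key=cv2.contourArea)
    hull=cv2.convexHull(c)[:,0];M=cv2.moments(hull);return np.array((M["m10"]/M["m00"],M["m01"]/M["m00"])),hull
for tt in(95,115,130):
  for ts in(90,110,130):
    pt,ht=patch(T,(177,178,195,196),tt);ps,hs=patch(S,(222,137,236,154),ts);P,e=tri(T,pt,S,ps)
    out=[]
    for D,hull in((T,ht),(S,hs)):
        c,r=ray(D,hull[:,0],hull[:,1]);q=(c+r*(((P-c)@n)/(r@n))[:,None]-P)@R;q=cv2.minAreaRect((q[:,:2]*1000).astype(np.float32));out.append((np.round(q[1],1),round(q[2],1)))
    print(tt,ts,pt.round(1),ps.round(1),P.round(4),round(e,4),out)
for D,h in((T,ht),(S,hs)):
    m=cv2.erode(cv2.fillConvexPoly(np.zeros(D["depth"].shape,np.uint8),h,1),np.ones((3,3)))>0;Q=pts(D,m);print("depth",Q.mean(0).round(4),np.median((Q-P)@n))
    print(S["frame"][145,222:238].mean(-1) if D is S else "")
E
```

```text
95 90 [184.5 185.7] [227.8 143.2] [0.4965 0.2759 0.1173] 0.0013 [(array([37.8, 42.7]), 85.4), (array([75.7, 42.1]), 88.7)]
95 110 [184.5 185.7] [227.6 143.1] [0.4962 0.2757 0.118 ] 0.0016 [(array([37.7, 42.7]), 85.4), (array([73.5, 39.1]), 88.8)]
95 130 [184.5 185.7] [223.3 138. ] [0.4863 0.272  0.1433] 0.0086 [(array([37. , 41.9]), 85.4), (array([12.7, 15.5]), 88.8)]
115 90 [184.5 185.6] [227.8 143.2] [0.4967 0.2759 0.1172] 0.0017 [(array([38.6, 33.3]), 88.6), (array([75.7, 42.1]), 88.7)]
115 110 [184.5 185.6] [227.6 143.1] [0.4964 0.2758 0.118 ] 0.002 [(array([38.5, 33.3]), 88.6), (array([73.5, 39.1]), 88.8)]
115 130 [184.5 185.6] [223.3 138. ] [0.4866 0.272  0.1433] 0.0089 [(array([37.8, 32.7]), 88.6), (array([11., 18.]), 43.6)]Traceback (most recent call last):
  File "<stdin>", line 12, in <module>
  File "<stdin>", line 8, in patch
ValueError: max() iterable argument is empty
```

```bash
python3 - <<'E'
import pickle,cv2,numpy as np
from h import *
from scipy.spatial.transform import Rotation as Ro
d=pickle.load(open("im0.pkl","rb"));T,S=d["top"],d["side"]
R=(Ro.from_euler('z',-5,degrees=True)*Ro.from_euler('y',-35,degrees=True)).as_matrix();n=R[:,2]
def patch(D,c,th):
    g=D["frame"].mean(-1);m=((g>th)&(cv2.cvtColor(D["frame"],cv2.COLOR_BGR2HSV)[...,1]<80)).astype(np.uint8)
    l=cv2.connectedComponentsWithStats(m,connectivity=4);k=[i for i in range(1,l[0]) if np.hypot(*(l[3][i]-c))<8 and l[2][i,4]<300]
    pp=np.argwhere(np.isin(l[1],k))[:,::-1].astype(np.int32);h=cv2.convexHull(pp)[:,0];M=cv2.moments(h);return np.array((M["m10"]/M["m00"],M["m01"]/M["m00"])),h
for tt,ts in((85,85),(95,100),(105,110),(100,120)):
    pt,ht=patch(T,(184.7,185.5),tt);ps,hs=patch(S,(228.5,145),ts);P,e=tri(T,pt,S,ps);out=[]
    for D,hull in((T,ht),(S,hs)):
        c,r=ray(D,hull[:,0],hull[:,1]);q=(c+r*(((P-c)@n)/(r@n))[:,None]-P)@R;q=cv2.minAreaRect((q[:,:2]*1000).astype(np.float32))
        m=cv2.fillConvexPoly(np.zeros(D["depth"].shape,np.uint8),hull,1)>0
        out.append((np.round(q[1],1),round(q[2],1),pts(D,m).mean(0).round(4)))
    print(tt,ts,pt.round(1),ps.round(1),P.round(4),round(e,4),out)
E
```

```text
85 85 [184.4 185.5] [228.7 144.5] [0.499  0.2772 0.1106] 0.0005 [(array([43.1, 40.9]), 88.7, array([0.5001, 0.2778, 0.1067])), (array([44.2, 42.7]), 89.7, array([0.4992, 0.2799, 0.1082]))]
95 100 [184.5 186. ] [228.6 144.7] [0.4982 0.2772 0.1097] 0.0007 [(array([39.7, 37.2]), 88.6, array([0.4988, 0.2777, 0.1059])), (array([37.9, 40.6]), 89.1, array([0.4991, 0.279 , 0.1083]))]
105 110 [184.4 185.8] [228.5 144.8] [0.4986 0.2777 0.1094] 0.0004 [(array([39. , 37.2]), 88.7, array([0.4994, 0.2783, 0.1063])), (array([38.5, 35.3]), 0.8, array([0.4987, 0.2794, 0.108 ]))]
100 120 [184.4 186. ] [229.1 144.7] [0.4991 0.2775 0.1092] 0.0019 [(array([39.5, 37.3]), 88.6, array([0.499 , 0.2779, 0.106 ])), (array([37.5, 27.3]), 2.5, array([0.4997, 0.2773, 0.1089]))]
```

Patch at (0.499, 0.278, 0.1085): the two views agree within 1 mm, it measures about 42 mm square and the yaw is −5°, all as expected. Now I grasp the reader.

```bash
cat >> h.py <<'E'
from scipy.spatial.transform import Rotation as Ro
def quat(R): return R.as_quat(scalar_first=True) if isinstance(R,Ro) else Ro.from_matrix(R).as_quat(scalar_first=True)
AX=np.array([.4725,-.3325]); y=np.array([np.cos(np.radians(38.7)),np.sin(np.radians(38.7)),0]);z=np.array([0,0,-1.])
QG=quat(np.c_[np.cross(y,z),y,z])
RF=Ro.from_euler('z',-5,degrees=True)*Ro.from_euler('y',-35,degrees=True); N=RF.as_matrix()[:,2]; P=np.array([.499,.2777,.1085])
QP=quat(RF*Ro.from_euler('z',-150,degrees=True)*Ro.from_euler('x',180,degrees=True))
E
python3 - <<'E'
from bench import *
from h import *
import pickle
s=state();p=s["ee_pos"];move_l([p[0],p[1],.38],.25)
move_to([*AX,.38],QG); move_l([*AX,.27],.25); move_l([*AX,.149],.1)
f0=state()["ft_force"];close();hold(.3);s=state();print(s["time"],s["ee_pos"],s["finger_gap"],s["finger_force"],f0,s["ft_force"],s["moment"])
d={n:get_image(n) for n in("side","top")};pickle.dump(d,open("im1.pkl","wb"))
cv2.imwrite("pics/g1.png",cv2.resize(d["side"]["frame"][250:384,230:400],(680,536),interpolation=cv2.INTER_CUBIC))
E
```

```text
7.1833 [ 0.47252901 -0.3324739   0.14896034] 0.030013272202882173 29.958502650260925 [ 0.04698528 -0.24501632  0.01147487] [ 0.85636044 -0.12918809  0.10750042] [ 0.01375753 -0.03868177 -0.04207286]
```

View pics/g1.png

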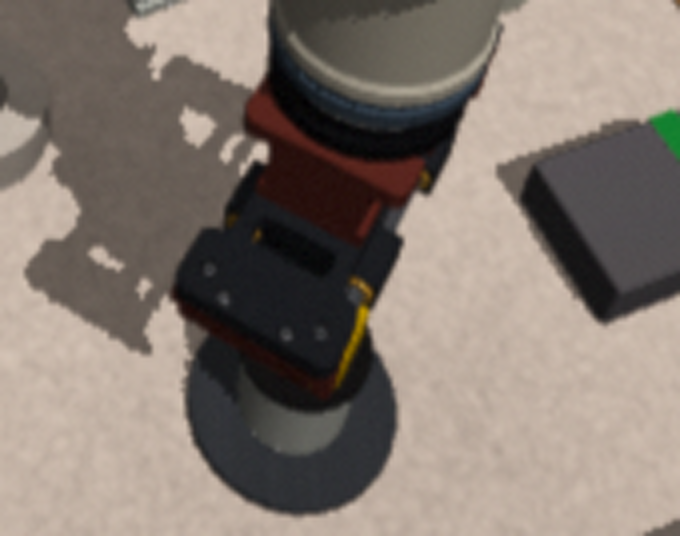

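The side crop shows the fingers closed on the yellow grip, around (290,330), with the reader still upright in the stand. The gap reads 30.0 mm, which matches the grip. Next I lift it and go to a stand-off over the patch.

```bash
python3 - <<'E'
from bench import *
from h import *
import pickle
move_l([*AX,.26],.1); move_l([*AX,.40],.25)
q=[.45,0,.42]
s=state();print(s["time"],s["finger_gap"],s["ft_force"])
A=P+N*(.134+.03); B=A+np.array([-.02,0,.14])
print(inverse_kinematics(B,QP),inverse_kinematics(A,QP))
move_to(B,QP); move_l(A,.2); hold(.3)
s=state();print(s["time"],s["ee_pos"]-A,s["finger_gap"],s["ft_force"],s["ft_force"]@N,s["joint_pos"].round(2))
d={n:get_image(n) for n in("side","top")};pickle.dump(d,open("im2.pkl","wb"))
c=lambda n,x0,y0,x1,y1:cv2.resize(d[n]["frame"][y0:y1,x0:x1],(400,400),interpolation=cv2.INTER_CUBIC)
cv2.imwrite("pics/p1.png",np.hstack([c("side",190,80,290,180),c("top",145,140,225,220)]))
E
```

```text
9.25 0.029503272462755893 [ 0.41008019  0.20231447 -4.0421841 ]
[ 0.91488465 -0.50860705  1.58481321 -0.50825598  1.68804016 -1.25118796] [ 0.87179308 -0.55865982  1.87058061 -0.49196599  1.46185555 -1.17358446]
12.6417 [9.37731229e-05 2.67539885e-04 1.07707535e-03] 0.029775864648397342 [ 0.13813631  0.04172871 -2.39699552] -2.040347978548252 [ 0.87 -0.56  1.87 -0.49  1.46 -1.17]
```

View pics/p1.png

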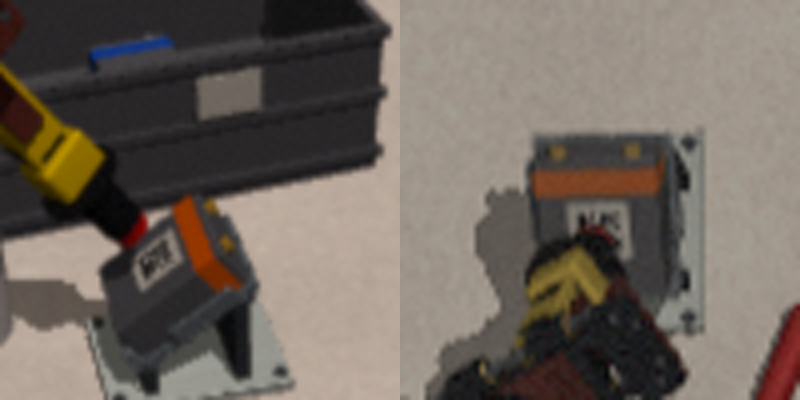

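The side crop shows the red nose at (137,233) just off the white patch at (160,262), and the top crop shows it at (597,235) over the patch. I compare the nose's projection with the expected point, then press step by step on the force reading.

```bash
python3 - <<'E'
from bench import *
from h import *
import pickle
d=pickle.load(open("im2.pkl","rb"))
for n,r in(("side",(210,125,240,150)),("top",(175,180,195,195))):
    D=d[n];K,R,c=cam(D);f=D["frame"].astype(int);m=(f[...,2]>90)&(f[...,2]>2.2*f[...,1])&(f[...,2]>2.2*f[...,0])&roi(D,*r)
    v,u=np.nonzero(m);Q=pts(D,m);X=R@(P+N*.036-c);print(n,len(u),u.mean(),v.mean(),"expected axis px",K[0,2]-K[0,0]*X[0]/X[2],K[1,2]+K[1,1]*X[1]/X[2])
    e=(Q-P)@RF.as_matrix()*1000;print("nose pts in face frame mm: mean",e.mean(0).round(1),"min",e.min(0).round(1),"max",e.max(0).round(1))
    # silhouette check: centre of the nose across the visible direction
base=np.mean([(hold(.05),state()["ft_force"])[1] for _ in range(4)],0);np.save("base.npy",base)
h=.030
move_l(P+N*(.134+.008),.06);h=.008
F=0
while h>-.012:
    hold(.1);f=state()["ft_force"]-base;F=f@N;print(round(h*1000,1),f.round(2),round(F,2),state()["ee_pos"][2].round(4))
    if F>2.0: break
    h-=.001;move_l(P+N*(.134+h),.02)
print(state()["time"],h)
E
```

```text
side 84 234.91666666666666 136.8095238095238 expected axis px 221.559830442161 138.09400762340968
nose pts in face frame mm: mean [30.5  8.   4.7] min [   0.5  -38.3 -118.7] max [ 44.4 219.9  43.7]
top 0 nan nan expected axis px 182.81003068732014 189.7984688464586<stdin>:7: RuntimeWarning: Mean of empty slice.
  ret = ret.dtype.type(ret / rcount)
<stdin>:8: RuntimeWarning: Mean of empty slice.
  ret = um.true_divide(
Traceback (most recent call last):
ValueError: zero-size array to reduction operation minimum which has no identity
```

```bash
python3 - <<'E'
from bench import *
from h import *
import pickle
from scipy.optimize import least_squares
d=pickle.load(open("im2.pkl","rb"))
D=d["side"];h=cv2.cvtColor(D["frame"],cv2.COLOR_BGR2HSV);m=((h[...,0]<4)|(h[...,0]>172))&(h[...,1]>150)&(h[...,2]>70)&roi(D,216,128,230,148)
v,u=np.nonzero(m);e=(pts(D,m)-P)@RF.as_matrix()*1000;print("red px",len(u),u.mean(),v.mean(),e.mean(0).round(1),e.min(0).round(1),e.max(0).round(1))
e=e[(e[:,2]>25)&(e[:,2]<46)]
print(len(e),"axis offset mm",least_squares(lambda o:np.hypot(*(e[:,:2]-o).T)-15.5,[0,0],loss="soft_l1").x)
h=cv2.cvtColor(D["frame"],cv2.COLOR_BGR2HSV);m=(h[...,0]>18)&(h[...,0]<34)&(h[...,1]>130)&(h[...,2]>60)&roi(D,185,90,222,135)
e=(pts(D,m)-P)@RF.as_matrix()*1000;e=e[(e[:,2]>96)&(e[:,2]<130)];print("head",e.mean(0).round(1),e.min(0).round(1),e.max(0).round(1))
base=np.mean([(hold(.05),state()["ft_force"])[1] for _ in range(4)],0);np.save("base.npy",base)
h=.008;move_l(P+N*(.134+h),.06)
while h>-.012:
    hold(.1);s=state();f=s["ft_force"]-base;F=f@N;print(round(h*1000,1),f.round(2),round(F,2),((s["ee_pos"]-P)@N-.134).round(4))
    if F>2.0: break
    h-=.001;move_l(P+N*(.134+h),.02)
print(state()["time"],h)
E
```

```text
red px 19 224.21052631578948 137.05263157894737 [ 7.6  2.4 31.7] [ -39.5  -15.7 -100.3] [ 17.4 216.   44.4]
18 axis offset mm [1.24524182 1.19696826]
head [ 12.1 -15.2 116.1] [ -9.5 -25.5  99.9] [ 30.5   6.6 129.5]
8.0 [-0.38 -0.04 -0.72] -0.38 0.0081
7.0 [-1.1   0.68 -0.57] 0.2 0.0071
6.0 [-0.19 -0.15 -0.28] -0.13 0.006
5.0 [0.34 0.45 0.1 ] -0.09 0.005
4.0 [-0.18 -0.42 -0.03] 0.06 0.004
3.0 [ 0.12 -0.22 -0.83] -0.76 0.003
2.0 [-0.18 -0.14 -1.95] -1.5 0.002
1.0 [-0.33 -0.27 -0.88] -0.55 0.001
0.0 [ 0.06 -0.38 -0.11] -0.14 -0.0
-1.0 [-0.09 -0.25 -0.1 ] -0.04 -0.001
-2.0 [0.31 0.39 0.21] 0.02 -0.002
-3.0 [-1.35 -0.65  0.81] 1.4 -0.0028
-4.0 [-2.47  0.31  2.58] 3.55 -0.0038
17.7583 -0.004
```

```bash
python3 - <<'E'
from bench import *
from h import *
base=np.load("base.npy")
def F():
    v=[(hold(.05),(state()["ft_force"]-base)@N)[1] for _ in range(8)];return np.mean(v).round(2),np.max(v).round(2)
h=-.0050;move_l(P+N*(.134+h),.02);a=F();print(h,a)
h-=float(np.clip((6-a[0])/1500,-.001,.0015));move_l(P+N*(.134+h),.02);print(h,F())
hold(1.0);print(F());s=state();print(s["time"],s["ee_pos"],s["finger_gap"])
d={n:get_image(n) for n in("side","top")}
c=lambda n,x0,y0,x1,y1:cv2.resize(d[n]["frame"][y0:y1,x0:x1],(400,400),interpolation=cv2.INTER_CUBIC)
cv2.imwrite("pics/p2.png",np.hstack([c("side",200,110,260,170),c("top",155,150,215,210)]))
E
```

```text
-0.005 (np.float64(4.33), np.float64(5.0))
-0.0061133333333333335 (np.float64(6.21), np.float64(7.39))
(np.float64(6.33), np.float64(7.15))
20.4583 [0.42597628 0.28410234 0.21331931] 0.029958789460523473
```

View pics/p2.png

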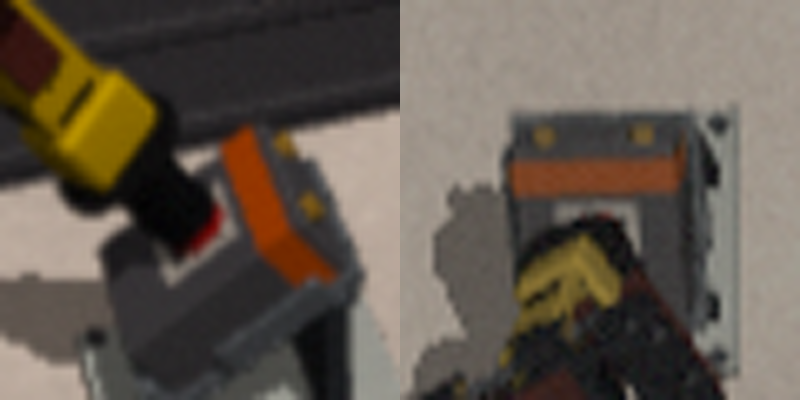

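The crops show the red nose flat on the white patch (side crop ~(200,230), top crop ~(600,218)) with a white margin around it. It held steady at about 6.3 N for over 1.5 s, peaking at 7.4 N. Now I retreat and go back above the stand.

```bash
python3 - <<'E'
from bench import *
from h import *
A=P+N*(.134+.03); B=A+np.array([-.02,0,.14])
move_l(A,.06); move_l(B,.2); move_to([*AX,.40],QG); move_l([*AX,.24],.2); hold(.3)
s=state();print(s["time"],s["ee_pos"],s["finger_gap"],s["ft_force"],s["moment"])
d={n:get_image(n) for n in("side","top")}
c=lambda n,x0,y0,x1,y1:cv2.resize(d[n]["frame"][y0:y1,x0:x1],(400,400),interpolation=cv2.INTER_CUBIC)
cv2.imwrite("pics/s1.png",np.hstack([c("side",250,264,370,384),c("top",315,130,395,210)]))
E
```

```text
25.65 [ 0.47271979 -0.33271487  0.24094008] 0.030097609736763127 [ 0.74144423 -0.13447694 -2.87686987] [ 0.02002112  0.01349486 -0.03949317]
```

View pics/s1.png

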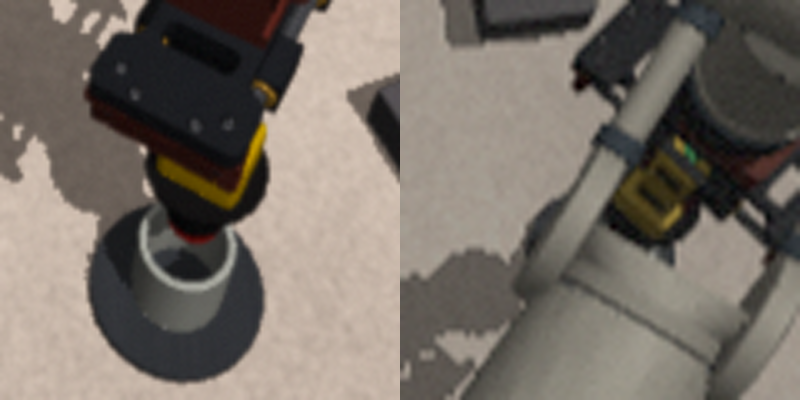

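The side crop shows the nose (195,232) just above the open tube (rim centre about (188,248)), with the reader upright. I lower it with force guards until the collar bears on the rim.

```bash
python3 - <<'E'
from bench import *
from h import *
import pickle
D=pickle.load(open("im0.pkl","rb"))["side"]
print("rim centre",onplane(D,306.0,338.0,.075))
base=np.mean([(hold(.05),state()["ft_force"])[1] for _ in range(4)],0)
zz=.24;ok=True
for zz in(.215,.195,.175,.160,.155,.153):
    move_l([*AX,zz],.06);f=state()["ft_force"]-base;print(zz,f.round(2))
    if np.linalg.norm(f)>6: ok=False;break
while ok and zz>.143:
    v=np.mean([(hold(.04),state()["ft_force"])[1] for _ in range(5)],0)-base;print(round(zz,4),v.round(2))
    if v[2]>4: break
    zz-=.001;move_l([*AX,zz],.02)
s=state();print(s["time"],s["ee_pos"],s["moment"],s["finger_gap"])
d={n:get_image(n) for n in("side","top")}
cv2.imwrite("pics/s2.png",cv2.resize(d["side"]["frame"][284:384,260:360],(500,500),interpolation=cv2.INTER_CUBIC))
E
```

```text
rim centre [ 0.472317   -0.33509026  0.075     ]
0.215 [0.05 0.6  0.58]
0.195 [-0.05  0.55 -0.34]
0.175 [ 0.13  0.75 -0.2 ]
0.16 [-0.45 -0.23 -1.31]
0.155 [-0.99  0.86 -0.53]
0.153 [0.52 0.75 0.84]
0.153 [-0.1   0.11 -0.15]
0.152 [-0.34  0.17 -0.25]
0.151 [ 0.15 -0.05  0.22]
0.15 [-0.09 -0.11  0.78]
0.149 [ 0.03 -0.07  0.04]
0.148 [-2.66  2.16  7.76]
30.8833 [ 0.47254232 -0.33250561  0.14893498] [ 0.44209543  0.67690308 -0.00811084] 0.030187277543124825
```

View pics/s2.png

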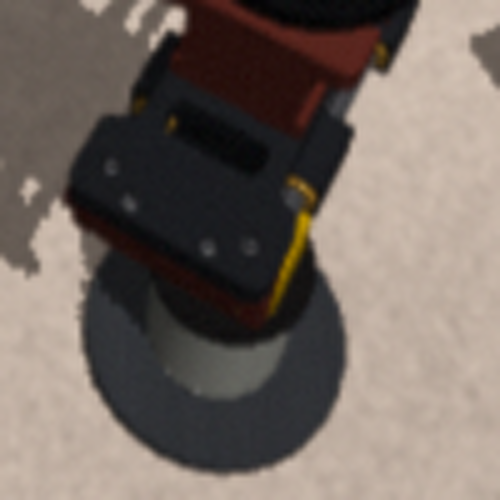

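The collar sits on the rim (crop ~(230,320)), and bearing starts at the same height as at pick-up. I ease the load, let go and retreat.

```bash
python3 - <<'E'
from bench import *
from h import *
move_l([*AX,.1485],.02);hold(.2);gripper_open();hold(.3)
move_l([*AX,.25],.1);move_l([*AX,.36],.2);move_to([.40,-.05,.40],QG);hold(.3)
s=state();print(s["time"],s["finger_gap"],s["ft_force"])
d={n:get_image(n) for n in("side","top")};D=d["side"]
h=cv2.cvtColor(D["frame"],cv2.COLOR_BGR2HSV);m=(h[...,0]>45)&(h[...,0]<95)&(h[...,1]>90)&roi(D,295,290,330,320)
v,u=np.nonzero(m);print("dot px",u.mean(),v.mean(),"before 313.0 305.9",pts(D,m).mean(0))
cv2.imwrite("pics/e.png",D["frame"])
E
```

```text
36.0333 0.08775241601712985 [-0.21463038 -0.0788246   0.21863283]
dot px 313.025 305.925 before 313.0 305.9 [ 0.47298346 -0.33190493  0.1981114 ]
```

View pics/e.png

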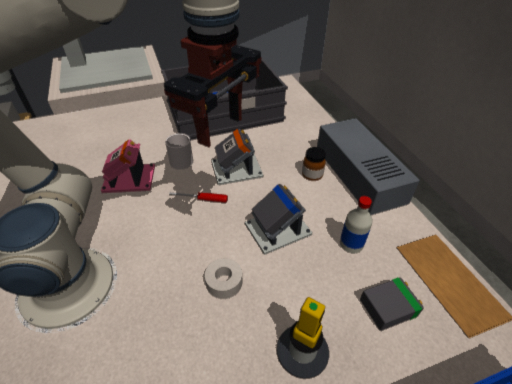

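The final picture shows the reader upright in its stand, with the green dot back at exactly (313,306). Everything else is where it was and the gripper is clear.

```bash
python3 -c "
from bench import *
print(job_done())"
```

```text
the job is handed in; nothing more can be done
None
```

The job is done and handed in at about 36 s: the nose was held near the middle of the orange pack's code patch at about 6.3 N (highest reading 7.4 N) for over 1.5 s, and the reader is back upright in its stand with nothing else moved.

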